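Seat a stone column in the V of a drilling jig

ROBOT

A 6-joint arm with a two-finger parallel gripper is mounted at the origin on the work surface. World frame = base frame: x ahead of the robot, y to its left, z up, the work surface at z = 0. Lengths are in m, angles in rad, forces in N, time in s.
With the tool pointing down it reaches from about 0.3 to 0.95 m from the base axis. Payload 3.1 kg.
Tool frame: the origin (TCP) lies at the very end of the fingers, on their centre line; the grasp point (between the pads) lies 19 mm behind it; y points along the fingers, x is the direction in which the jaws open and shut, and the axes are right-handed (so a half turn about y gives the same grasp; the last joint's range is limited). The gripper opens to 85 mm and grips with 20 to 120 N. Pads are 22 mm wide; open, the fingers measure 114 mm over their backs; the gripper's body (76 mm by 85 mm) begins 54 mm behind the grasp point. The pads swing forward as they close: fully open they stand 13 mm farther back than shut.
Start: joints at [-1.341, 0.308, 1.634, -0, 1.2, -0.07], TCP at [0.185, -0.597, 0.231] pointing down, gripper open.
Joint ranges: [-3.06, 3.06], [-0.79, 1.96], [0.05, 2.63], [-1.19, 4.34], [0.05, 2.64], [-2.94, 2.94]. Speed limits (rad/s): [2.79, 2.79, 3.14, 3.14, 3.14, 3.14].

INTERFACE

Orientations are given as a rotation vector (axis times angle).
In Python, from bench import env gives the robot as it stands.
- The arm moves only by the tool servo_tool, never from a script. Its argument "deltas" is a list of rows, each a list of 3 entries, a list of its own where there are three numbers: the shift along the tool's x, y, z in m, then the turn, a rotation vector about the tool's x, y, z in degrees, then the gripper's target within -1 to 1 (shut at 1, half-way at 0, fully open at -1). In form: [[[tx, ty, tz], [ax, ay, az], jaw], ...]. A call has 1 to 12 rows; each row is the pose to reach, as a shift and turn from the pose commanded when the call began, along the tool's axes at that moment; what a row does not reach only later rows make up. A row lasts 1/10 s, in which the tool goes at most 50 mm and 8.59 degrees, less where a joint would pass 70% of its speed; a pose out of reach is approached as far as the arm can. A call with a gripper value outside its range is refused whole. The fingers move at their own pace and stop on an object; "squeeze" is the grip in N (left out, the last holds). Time passes only in rows, so rows that repeat a pose let the fingers close. It gives the time, the measured TCP pose, the force and the opening at its end, in the units of the state.
- env.get_obs(): the state, without advancing time (a new reading comes with each control period).
- env.get_image(name): name is "scene" or "top" or "wrist"; returns the picture (384x512x3 uint8, red, green, blue); there is no depth.
- env.camera_params(name): a dict with "intrinsics" (3x3 intrinsics, pixels), "k1" (the pictures are not rectified: a ray, as slopes to the right and down, at radius r is drawn at 1 + k1 r^2 times it, then the intrinsics apply), "R" (3x3) and "t" (3): a world point X has camera coordinates R X + t. Camera axes: x right, y down, z forward; pixel columns grow to the right and rows downward; lengths in m; the calibration is good to about 2 mm. A picture is of the moment at which its call begins: read the wrist's pose just before it. camera_params takes no time and is no camera call; for the wrist camera it gives the pose at the moment of the call.
- env.finish_job(): hands the job in, once; it reports no verdict.
The state is a dict: "t": time; "qpos": joint angles; "joint_velocities": joint speeds; "effort": joint torques, N m; "tool_pos": TCP position; "ee_rot": TCP orientation; "contact_force": force on the tool from outside, world axes, zero at the start; "moment": the same for the moment, N m; "grip_width": finger opening in m.
Only numpy, scipy, OpenCV 4.12 (cv2) and the standard library are available. Lean on these libraries where they do the work, as an engineer would, in place of code of your own. Each camera call takes 0.05 s, during which the arm holds its last target.

TASK

Stand the plain round stone column upright on the steel bed of the drilling jig, between the jaw and the V. Then slide the jaw up by its post to push the column into the V until it settles centred, bearing on both faces, and is clamped with about 8 N; leave it clamped like that. The stone is brittle: never let the jaw press it, or it be pressed against the V, with more than 20 N, and do not shove the other things on the bench about.

Things in the scene. Friction and masses are not known exactly. Their poses are not given: they have to be found in the camera images.
- column_center (a point): Centre (half-way up) of the plain round stone column: a straight upright cylinder, hand-turned, 43 to 46 mm across (not known better), 72 mm high, about 0.3 kg. Its z axis is the column's axis. It stands on the bench in a row with a square stone and a waisted baluster; which is where changes.
- jig: Drilling jig fixed to the bench: waxed steel bed 300 x 110 mm, top face 18 mm above the bench. Origin: centre of the bed's underside. x runs along the bed from the jaw end to the V end (the way the stone is pushed and the jaw clamps), y across it, z up. The V and the block behind it are 14 mm high above the bed; above that nothing obstructs fingers holding the stone.
- seat (a point): About where the column's centre lies when it stands on the bed centred in the V, touching both faces: on the jig's axis, 50 mm to +x of its origin, 54 mm above the bench; good to about 1.5 mm, as it depends on the stone's true diameter. Axes as the jig.
- face_left: The V's face on the jig's +y side: upright, flat, rigid, slick white plastic on steel, 43 mm long, 14 mm high, at 45 degrees to the jig's x (a 90 degree V, open to -x, mouth about 60 mm wide). A stone pushed along +x slides along one face until it bears on both. Origin: that of the jig, not on the face.
- face_right: The V's face on the jig's -y side, mirror image of the other. Origin: that of the jig, not on the face.
- jaw (a joint): Travel of the sliding jaw in m from the far -x end, growing towards the V; range 0 to 0.120, starts open at 0 to 0.025, reaches a seated column somewhere between 0.089 and 0.095. It drags with about 8 N of dry friction and stays where it is left, holding up to about 8 N of clamping.
- jaw_post (a point): Grip point on the jaw's upright post, 72 mm above the bed; axes as the jig. The post is 20 mm along x, 16 mm across y; its top is 23 mm above this point, the jaw's body (50 mm along x, 48 mm across) ends 43 mm below it.
- nose: Flat slick plastic nose at the jaw's front, 24 mm wide, 12 mm high. Origin: its centre, 7 mm above the bed; its pressing face is 5 mm to +x of that and 60 mm to +x of the post's centre. It gives stiffly, 1 mm for 15 N, with little travel between a loose stone and a cracked one: stop by force. The hand feels the 8 N drag of the jaw, about 1 N of the sliding stone, and then the clamping force.
- square_center (a point): Centre of the square stone, 44 x 44 mm, 72 mm high, standing. Leave it.
- baluster_center (a point): Centre of the waisted stone baluster, up to 54 mm across, 110 mm high, standing. Leave it.
- mallet: Wooden mallet lying at the left, 235 mm long, its block head 130 x 70 x 70 mm; origin under the end of its handle. Leave it.
- chisel: Hand tool with a round handle, 210 mm long, lying at the right. Leave it.
- dust_brush: Brush, 220 mm long, lying at the right. Leave it.
- wax_jar: Jar, 72 mm across, 75 mm high, standing at the left; origin: centre of its underside. Leave it.
- grit_bowl: Bowl, 110 mm across, 50 mm high, right of the stones; origin: centre of its underside. Leave it.
- sanding_block: Cork block 100 x 60 x 35 mm, left of the jig; origin: centre of its underside. Leave it.
Mind the look-alikes: they are no part of the job. What is shaped like the part that bears column_center but blue or green is not meant.

How it is judged:
On the way:
1. the column stands upright on the jig's bed, within 45 mm of its seat (distance between column_center and seat below 0.045 m and angle between column_center's own z axis and vertical below 0.1 rad and z of column_center in the frame of seat below 0.004 m), for 0.2 s.
At the end, for the whole second after the job is handed in: The column stands upright (within 0.05 rad) on the bed with its axis within 3 mm of the seat, at rest, bearing on each face of the V with more than 0.4 N, and the jaw's nose presses it with 3 to 16 N (horizontal distance between column_center and seat below 0.003 m and angle between column_center's own z axis and vertical below 0.05 rad and contact force between column and face_left above 0.4 N and contact force between column and face_right above 0.4 N and contact force between column and nose between 3 and 16 N and z of column_center in the frame of seat below 0.004 m and linear speed of column below 0.01 m/s); the robot touches nothing.
It fails at once if the jaw's nose presses the stone with more than 20 N (contact force between column and nose above 20 N).
It fails at once if the stone is pressed on a face of the V with more than 20 N (contact force between column and face_left above 20 N or contact force between column and face_right above 20 N).
It fails at once if another thing on the bench is shoved more than 25 mm (distance of any of square_center, baluster_center, mallet, chisel, dust_brush, wax_jar, grit_bowl, sanding_block from where it was at the start of the episode above 0.025 m).
It also fails if it takes over 72 s, if anything falls off the work surface, if the arm or the gripper's body presses on something with over 40 N, if the wrist force passes 120 N, or if a joint passes its speed limit or range.

## Working session

There is one attempt and no reset: what is moved stays moved. The work goes in short steps, Python scripts to look and compute and a tool call to move; the robot and the scene stay as the last step left them, time stands still between calls to the robot, and variables do not carry over. Pictures are saved under pics/ and viewed, and the job is handed in when it is done.

Besides the shell and the picture viewer there is one more tool, called after "Request:" as name(argument=value, ...), one argument or row to a line, values as JSON. servo_tool: Moves the arm, as the interface text tells. Its arguments: {"type":"object","properties":{"deltas":{"type":"array","items":{"type":"array"}},"squeeze":{"type":"number"}},"required":["deltas"]}

```bash
mkdir -p pics; ls; python3 - <<'E'
from bench import env
import cv2,numpy as np
o=env.get_obs()
for k in o: print(k,np.round(o[k],4))
for n in ("scene","top"):
    p=env.camera_params(n); print(n,{k:np.round(v,4).tolist() for k,v in p.items()})
    cv2.imwrite(f"pics/{n}0.png",env.get_image(n)[:,:,::-1])
E
```

```text
pics
t 0.0
qpos [-1.3407  0.309   1.6352 -0.      1.1997 -0.0697]
joint_velocities [-0.0015  0.0025 -0.0003  0.0001 -0.0008 -0.0009]
effort [ 2.10000e-03 -4.15250e+01 -2.76661e+01 -0.00000e+00  1.00000e-02
 -0.00000e+00]
tool_pos [ 0.1844 -0.5963  0.23  ]
ee_rot [-1.3347  0.9868 -0.9839]
contact_force [-0.3545 -0.1455  0.2561]
moment [0.0333 0.0053 0.0083]
grip_width 0.0854
scene {'intrinsics': [[411.0362, 0.0, 247.9456], [0.0, 411.0362, 184.7985], [0.0, 0.0, 1.0]], 'k1': -0.1435, 'R': [[0.8899, 0.4561, 0.0072], [0.3647, -0.7019, -0.6118], [-0.274, 0.547, -0.791]], 't': [-0.4984, -0.143, 1.4499]}
top {'intrinsics': [[478.9621, 0.0, 256.2596], [0.0, 478.9621, 184.9528], [0.0, 0.0, 1.0]], 'k1': -0.0411, 'R': [[0.0132, -0.9999, 0.0057], [-0.9855, -0.014, -0.169], [0.169, -0.0034, -0.9856]], 't': [-0.0172, 0.553, 1.339]}
```

View pics/scene0.png

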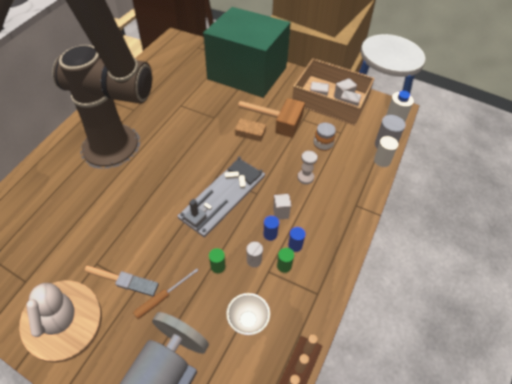

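View pics/top0.png

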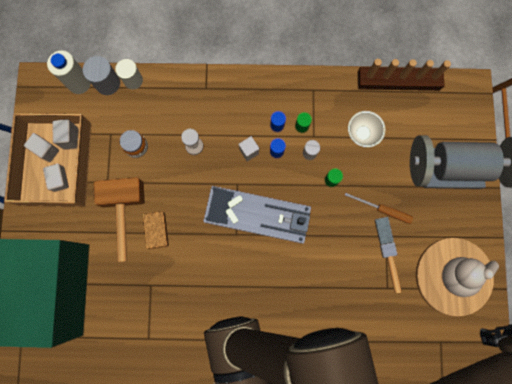

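The column is the white cylinder at top (312,149) / scene (255,254). The baluster is at top (191,140) and the square stone at (249,148). The jig is at top (258,215), with its V at the left (+y) and the jaw post at the right (300,222). I'll zoom in for precise pixels.

```bash
cat > h.py <<'E'
import numpy as np,cv2
from scipy.spatial.transform import Rotation as Ro
def proj(p,X):
    X=np.atleast_2d(X); c=X@np.array(p['R']).T+p['t']; s=c[:,:2]/c[:,2:]
    r2=(s**2).sum(1,keepdims=True); s=s*(1+p['k1']*r2); K=np.array(p['intrinsics'])
    return s*[K[0,0],K[1,1]]+K[:2,2]
def ray(p,uv):
    d=cv2.undistortPoints(np.array(uv,float).reshape(-1,1,2),np.array(p['intrinsics'],float),np.array([p['k1'],0,0,0,0.])).reshape(-1,2)
    d=np.c_[d,np.ones(len(d))]; R=np.array(p['R']); return -R.T@p['t'], d@R
def plane(p,uv,z):
    o,d=ray(p,uv); return o+d*((z-o[2])/d[:,2])[:,None]
E
python3 - <<'E'
import cv2
a=cv2.imread('pics/top0.png')[105:255,195:345]; cv2.imwrite('pics/topz.png',cv2.resize(a,None,fx=4,fy=4,interpolation=cv2.INTER_CUBIC))
a=cv2.imread('pics/scene0.png')[150:290,170:320]; cv2.imwrite('pics/scenez.png',cv2.resize(a,None,fx=4,fy=4,interpolation=cv2.INTER_CUBIC))
E
```

```text
(no output)
```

View pics/topz.png

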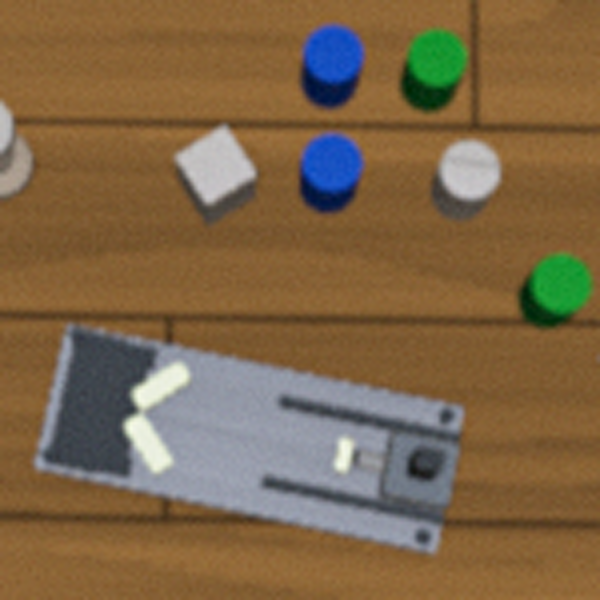

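View pics/scenez.png

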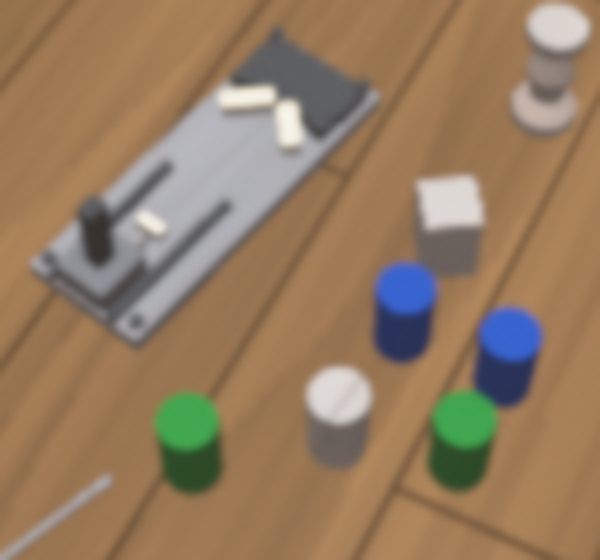

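```bash
python3 - <<'E'
from bench import env
from h import *
im=cv2.imread('pics/top0.png'); p=env.camera_params('top'); q=env.camera_params('scene'); sc=cv2.imread('pics/scene0.png')
def z2p(a,ox,oy): return (np.array(a,float)+.5)/4-.5+[ox,oy]
hsv=cv2.cvtColor(im,cv2.COLOR_BGR2HSV)
m=((im[:,:,0].astype(int)-im[:,:,2])>-10).astype(np.uint8)  # not wood
roi=np.zeros_like(m); roi[178:250,198:318]=1; m&=roi
m=cv2.morphologyEx(m,cv2.MORPH_CLOSE,np.ones((5,5)))
cs,_=cv2.findContours(m,0,cv2.CHAIN_APPROX_NONE); c=max(cs,key=cv2.contourArea)
b=cv2.boxPoints(cv2.minAreaRect(c)); W=plane(p,b,.018)
print(b,np.round(W,4)); 
print([np.linalg.norm(W[i]-W[(i+1)%4]) for i in range(4)])
print("zoom corners",np.round(plane(p,z2p([[70,325],[38,467],[434,551],[464,405]],195,105),.018),4))
print("scene corners",np.round(plane(q,z2p([[379,97],[31,263],[137,347]],170,150),.018),4))
# column top circle
for nm,pp,img,(x0,y0,x1,y1),th in(('top',p,im,(300,135,326,165),185),('scene',q,sc,(243,238,268,270),185)):
    for t in (165,180,195):
        g=img.min(axis=2)[y0:y1,x0:x1]; cs,_=cv2.findContours((g>t).astype(np.uint8),0,cv2.CHAIN_APPROX_NONE); c=max(cs,key=cv2.contourArea).reshape(-1,2)+[x0,y0]
        w=plane(pp,c,.072)[:,:2]; (cx,cy),r=cv2.minEnclosingCircle(w.astype(np.float32)); 
        A=np.c_[2*w,np.ones(len(w))]; s=np.linalg.lstsq(A,(w**2).sum(1),rcond=None)[0]
        print(nm,t,cx,cy,r,'lsq',s[:2],np.sqrt(s[2]+s[0]**2+s[1]**2))
print("posttop",plane(p,z2p([[426,462]],195,105),.113),plane(q,z2p([[92,207]],170,150),.113))
print("nose",plane(p,z2p([[346,456]],195,105),.03))
E
```

```text
[[203.30843 221.97452]
 [211.09578 185.26273]
 [311.54572 206.57028]
 [303.75836 243.28207]] [[ 0.4464  0.1432  0.018 ]
 [ 0.5554  0.1237  0.018 ]
 [ 0.4961 -0.173   0.018 ]
 [ 0.3885 -0.1498  0.018 ]]
[np.float64(0.11068957116393649), np.float64(0.30249972133025926), np.float64(0.11001532484405555), np.float64(0.2986735110389256)]
zoom corners [[ 0.5536  0.1206  0.018 ]
 [ 0.4482  0.1409  0.018 ]
 [ 0.3911 -0.1479  0.018 ]
 [ 0.4981 -0.1703  0.018 ]]
scene corners [[ 0.5582  0.1217  0.018 ]
 [ 0.3938 -0.1477  0.018 ]
 [ 0.5035 -0.1737  0.018 ]]
top 165 0.6621710658073425 -0.16931551694869995 0.020059708505868912 lsq [ 0.66223532 -0.16919923] 0.01859614488413576
top 180 0.6593164205551147 -0.16887634992599487 0.018294870853424072 lsq [ 0.65691546 -0.1686333 ] 0.014335854420715454
top 195 0.6503149271011353 -0.16160354018211365 0.009332582354545593 lsq [ 0.65014661 -0.16112273] 0.00558889683323992
scene 165 0.6650407910346985 -0.16773414611816406 0.021005840972065926 lsq [ 0.66464441 -0.16800169] 0.019589526474161872
scene 180 0.6646033525466919 -0.1679544746875763 0.019780775532126427 lsq [ 0.66489696 -0.16779277] 0.018530905539915335
scene 195 0.6644357442855835 -0.16818733513355255 0.01851547136902809 lsq [ 0.66454927 -0.16841584] 0.0170239705954525
posttop [[ 0.44645198 -0.13289572  0.113     ]] [[ 0.45170227 -0.13455549  0.113     ]]
nose [[ 0.458179  -0.0830704  0.03     ]]
```

```bash
python3 - <<'E'
from bench import env
from h import *
o=env.get_obs(); R=Ro.from_rotvec(o['ee_rot']).as_matrix(); print(R.round(3))
w=env.camera_params('wrist'); print({k:np.round(v,4).tolist() for k,v in w.items()}); Rw=np.array(w['R']); print(R.T@(-Rw.T@w['t']-o['tool_pos']))
for d in ([0.6635,-.1685,.18],): print('tool delta',R.T@(np.array(d)-o['tool_pos']))
E
```

```text
[[ 0.295 -0.     0.955]
 [-0.955  0.002  0.295]
 [-0.002 -1.     0.   ]]
{'intrinsics': [[270.3854, 0.0, 258.3926], [0.0, 270.3854, 190.5953], [0.0, 0.0, 1.0]], 'k1': -0.0523, 'R': [[0.2951, -0.9555, -0.0022], [-0.9194, -0.2846, 0.2714], [-0.2599, -0.0781, -0.9625]], 't': [-0.6229, -0.0353, 0.3789]}
[-0.00074934 -0.14269616  0.06866585]
tool delta [-0.26717945  0.05082141  0.58409557]
```

Request:
servo_tool(
  deltas=[
    [[0,-0.05,0],[0,7,0],-1],
    [[-0.02,-0.07,0.045],[0,14,0],-1],
    [[-0.04,-0.07,0.09],[0,21,0],-1],
    [[-0.267,-0.05,0.584],[0,28.2,0],-1],
    [[-0.267,-0.05,0.584],[0,28.2,0],-1],
    [[-0.267,-0.05,0.584],[0,28.2,0],-1],
    [[-0.267,-0.05,0.584],[0,28.2,0],-1],
    [[-0.267,-0.05,0.584],[0,28.2,0],-1],
    [[-0.267,-0.05,0.584],[0,28.2,0],-1],
    [[-0.267,-0.05,0.584],[0,28.2,0],-1],
    [[-0.267,-0.05,0.584],[0,28.2,0],-1],
    [[-0.267,-0.05,0.584],[0,28.2,0],-1],
  ],
)

```text
t: 1.3
tool_pos: [0.593, -0.232, 0.2842]
ee_rot: [-1.113, 1.35, -1.349]
contact_force: [0.2, -0.8, 0.5]
grip_width: 0.0852
```

```bash
cat > look.py <<'E'
import sys,json
from bench import env
from h import *
n=sys.argv[1]; o=env.get_obs(); w=env.camera_params('wrist'); im=env.get_image('wrist')[:,:,::-1]
cv2.imwrite(f'pics/{n}.png',im); json.dump({'p':{k:np.array(v).tolist() for k,v in w.items()},'o':{k:np.array(v).tolist() for k,v in o.items()}},open(f'pics/{n}.json','w'))
print(o['t'],o['tool_pos'],Ro.from_rotvec(o['ee_rot']).as_matrix().round(4).tolist(),o['contact_force'],o['grip_width'])
E
python3 look.py w1
```

```text
1.3 [ 0.59302938 -0.23197123  0.28419358] [[-0.191, -0.0008, 0.9816], [-0.9816, 0.0001, -0.191], [0.0, -1.0, -0.0008]] [ 0.17817531 -0.79394676  0.46229925] 0.08518716286326418
```

View pics/w1.png

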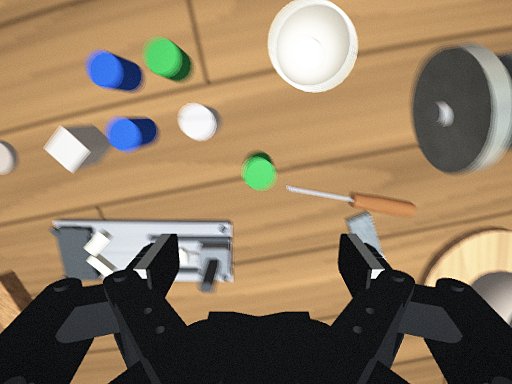

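Request:
servo_tool(
  deltas=[
    [[-0.036,0.04,0.03],[0,0,0],-1],
    [[-0.072,0.08,0.055],[0,0,0],-1],
    [[-0.072,0.08,0.055],[0,0,0],-1],
    [[-0.072,0.08,0.055],[0,0,0],-1],
    [[-0.072,0.08,0.055],[0,0,0],-1],
  ],
)

```text
t: 1.85
tool_pos: [0.6593, -0.1743, 0.2049]
ee_rot: [-1.114, 1.35, -1.349]
contact_force: [0.1, -0.0, 0.4]
grip_width: 0.0854
```

```bash
python3 look.py w2
```

```text
1.85 [ 0.6592908  -0.17432195  0.20487904] [[-0.1909, -0.0011, 0.9816], [-0.9816, -0.0008, -0.1909], [0.001, -1.0, -0.001]] [ 0.13056857 -0.01560474  0.37199361] 0.08537887818592091
```

View pics/w2.png

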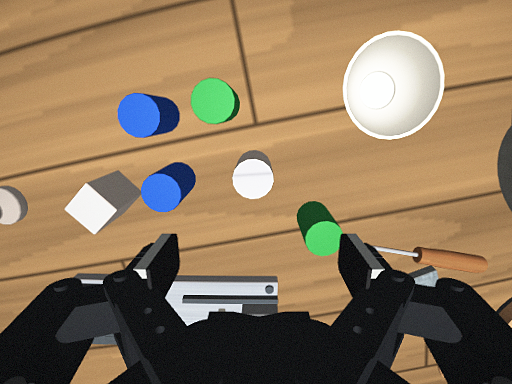

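The column's top is a bright disc at (253,178), with free space between the finger lanes.

```bash
python3 - <<'E'
import json
from h import *
d=json.load(open('pics/w2.json')); p=d['p']; im=cv2.imread('pics/w2.png')
for t in (190,210,225):
    g=im.min(axis=2)[150:205,228:280]; cs,_=cv2.findContours((g>t).astype(np.uint8),0,cv2.CHAIN_APPROX_NONE); c=max(cs,key=cv2.contourArea).reshape(-1,2)+[228,150]
    w=plane(p,c,.072)[:,:2]; (a,b),r=cv2.minEnclosingCircle(w.astype(np.float32)); print(t,a,b,r,w.mean(0))
R=Ro.from_rotvec(d['o']['ee_rot']).as_matrix()
print(R.T@(np.array([a,b,.03])-d['o']['tool_pos']))
E
```

```text
190 0.6635674238204956 -0.16836783289909363 0.02165643870830536 [ 0.66391769 -0.16839542]
210 0.6637560725212097 -0.16852730512619019 0.021559344604611397 [ 0.66393269 -0.16843626]
225 0.6637560725212097 -0.16852730512619019 0.021559344604611397 [ 0.66390973 -0.16841233]
[-0.00671014  0.17486934  0.00344743]
```

Request:
servo_tool(
  deltas=[
    [[-0.0067,0.03,0.0035],[0,0,0],-1],
    [[-0.0067,0.07,0.0035],[0,0,0],-1],
    [[-0.0067,0.11,0.0035],[0,0,0],-1],
    [[-0.0067,0.15,0.0035],[0,0,0],-1],
    [[-0.0067,0.177,0.0035],[0,0,0],-1],
    [[-0.0067,0.177,0.0035],[0,0,0],-1],
    [[-0.0067,0.177,0.0035],[0,0,0],-1],
  ],
)

```text
t: 2.6
tool_pos: [0.6651, -0.1694, 0.0297]
ee_rot: [-1.11, 1.349, -1.352]
contact_force: [0.0, -0.7, 1.4]
grip_width: 0.0859
```

Request:
servo_tool(
  deltas=[
    [[0,0,0],[0,0,0],0.1],
    [[0,0,0],[0,0,0],0.1],
    [[0,0,0],[0,0,0],1],
    [[0,0,0],[0,0,0],1],
    [[0,0,0],[0,0,0],1],
    [[0,0,0],[0,0,0],1],
    [[0,0,0],[0,0,0],1],
    [[0,0,0],[0,0,0],1],
  ],
  squeeze=30,
)

```text
t: 3.4
tool_pos: [0.6661, -0.1682, 0.0302]
ee_rot: [-1.111, 1.346, -1.352]
contact_force: [-1.2, 0.0, 6.8]
grip_width: 0.0435
```

Request:
servo_tool(
  deltas=[
    [[0,-0.03,0],[0,0,0],1],
    [[0,-0.08,0],[0,0,0],1],
    [[0,-0.13,0],[0,0,0],1],
    [[-0.02,-0.16,-0.03],[0,0,0],1],
    [[-0.045,-0.16,-0.067],[0,0,0],1],
    [[-0.07,-0.16,-0.104],[0,0,0],1],
    [[-0.095,-0.16,-0.141],[0,0,0],1],
    [[-0.12,-0.16,-0.178],[0,0,0],1],
    [[-0.146,-0.16,-0.216],[0,0,0],1],
    [[-0.146,-0.16,-0.216],[0,0,0],1],
    [[-0.146,-0.16,-0.216],[0,0,0],1],
    [[-0.146,-0.16,-0.216],[0,0,0],1],
  ],
)

```text
t: 4.6
tool_pos: [0.4813, 0.0166, 0.1881]
ee_rot: [-1.111, 1.348, -1.35]
contact_force: [0.2, -1.2, -3.4]
grip_width: 0.0431
```

```bash
python3 look.py w3; python3 - <<'E'
from bench import env
import cv2
cv2.imwrite('pics/s3.png',env.get_image('scene')[:,:,::-1])
E
```

```text
4.6 [0.48128279 0.01661614 0.18805643] [[-0.1911, 0.0014, 0.9816], [-0.9816, -0.0004, -0.1911], [0.0001, -1.0, 0.0015]] [ 0.22941007 -1.21568891 -3.40307428] 0.04311100661677857
```

View pics/w3.png

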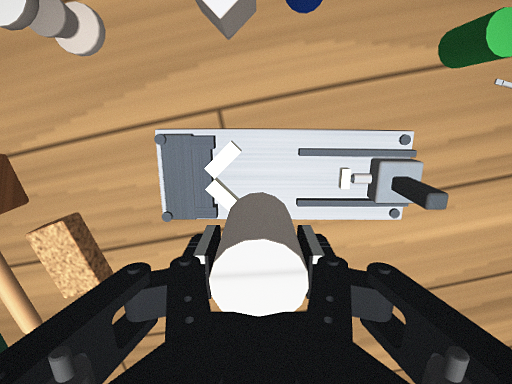

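View pics/s3.png

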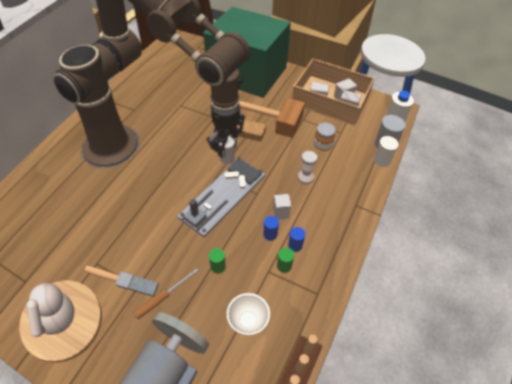

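The column is held upright; the wrist view shows the whole jig with bed corners near (155,129), (413,131), (402,219) and (161,220), the V at (222,175), the nose at (345,178) and the post top at (435,197). I'll zoom in for these points.

```bash
python3 - <<'E'
import cv2
a=cv2.imread('pics/w3.png')[115:235,145:295]; cv2.imwrite('pics/w3a.png',cv2.resize(a,None,fx=5,fy=5,interpolation=cv2.INTER_CUBIC))
a=cv2.imread('pics/w3.png')[115:235,305:455]; cv2.imwrite('pics/w3b.png',cv2.resize(a,None,fx=5,fy=5,interpolation=cv2.INTER_CUBIC))
E
```

```text
(no output)
```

View pics/w3a.png

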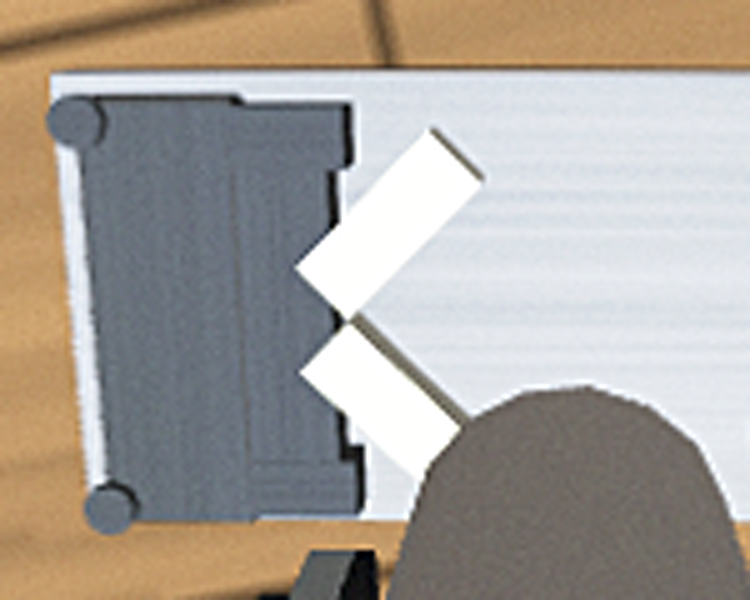

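View pics/w3b.png

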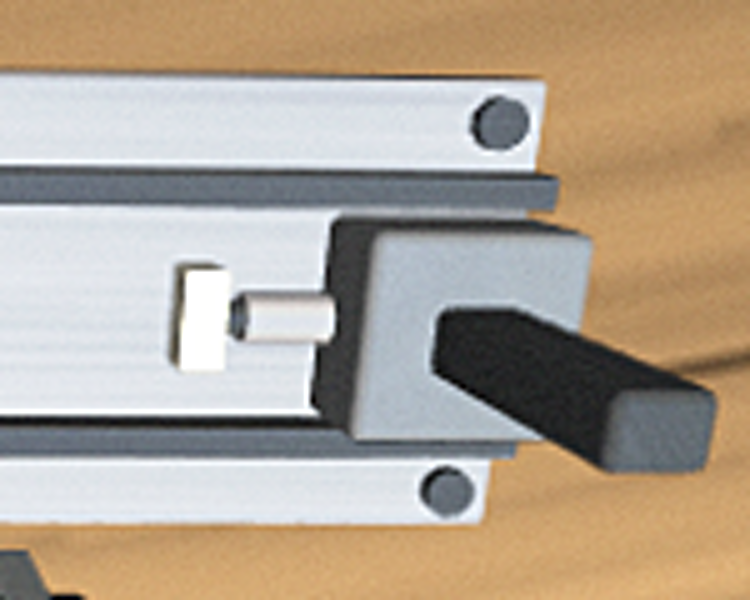

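```bash
python3 - <<'E'
import json
from h import *
d=json.load(open('pics/w3.json')); p=d['p']
A=lambda a:(np.array(a,float)+.5)/5-.5+[145,115]
B=lambda a:(np.array(a,float)+.5)/5-.5+[305,115]
# corners (zoom): V end -y side top-left(50,72), bottom-left ~ (95,520); jaw end (545,80),(480,523)
W=plane(p,np.vstack([A([50,72]),A([93,521]),B([480,523]),B([546,80])]),.018)[:,:2]
print(W.round(4),[np.linalg.norm(W[i]-W[(i+1)%4]).round(4) for i in range(4)])
c=W.mean(0); e=(W[0]+W[1]-W[2]-W[3]); e/=np.linalg.norm(e); print('centre',c,'ang',np.degrees(np.arctan2(e[1],e[0])))
V=plane(p,A([[345,321],[484,180],[433,128],[297,266],[352,322]]),.032)[:,:2]
ey=np.array([-e[1],e[0]])
loc=lambda w:np.c_[(w-c)@e,(w-c)@ey].round(4)
print('V top pts in jig',loc(V))
P=plane(p,B([[660,432]]),.113)[:,:2]; print('post top',P,loc(P))
N=plane(p,B([[180,268],[180,370]]),.031)[:,:2]; print('nose face',loc(N))
print('pred seat',c+.05*e, 'tool local of TCP',loc(np.array([d['o']['tool_pos'][:2]])))
# column top in view
im=cv2.imread('pics/w3.png')
g=(im.min(axis=2)>200).astype(np.uint8); g[:232]=0; cs,_=cv2.findContours(g,0,2); k=max(cs,key=cv2.contourArea).reshape(-1,2); print(k.min(0),k.max(0))
z=d['o']['tool_pos'][2]+.042
w=plane(p,k,z)[:,:2]; (a,b),r=cv2.minEnclosingCircle(w.astype(np.float32)); print('col top',a,b,r,loc(np.array([[a,b]])))
E
```

```text
[[ 0.5564  0.1232]
 [ 0.449   0.1445]
 [ 0.3911 -0.1476]
 [ 0.4984 -0.1688]] [np.float64(0.1095), np.float64(0.2977), np.float64(0.1093), np.float64(0.2978)]
centre [ 0.47370851 -0.01216121] ang 78.7811267458271
V top pts in jig [[ 0.0812  0.0002]
 [ 0.0492 -0.0319]
 [ 0.0602 -0.0432]
 [ 0.0915 -0.0125]
 [ 0.0796  0.0004]]
post top [[ 0.44949677 -0.13397524]] [[-0.1242  0.    ]]
nose face [[-0.0627 -0.0124]
 [-0.0647  0.0115]]
pred seat [0.48343638 0.03688334] tool local of TCP [[ 0.0297 -0.0018]]
[209 239] [307 315]
col top 0.47949153184890747 0.017502523958683014 0.021668249741196632 [[0.0302 0.0001]]
```

The V and jig axis are well measured and the column sits at jig (30,0) mm. I'll shift 8 mm towards the V and lower it.

Request:
servo_tool(
  deltas=[
    [[-0.004,0.03,0],[0,0,0],1],
    [[-0.008,0.07,0],[0,0,0],1],
    [[-0.008,0.1,0],[0,0,0],1],
    [[-0.008,0.12,0],[0,0,0],1],
    [[-0.008,0.13,0],[0,0,0],1],
    [[-0.008,0.136,0],[0,0,0],1],
    [[-0.008,0.136,0],[0,0,0],1],
    [[-0.008,0.136,0],[0,0,0],1],
  ],
)

```text
t: 5.5
tool_pos: [0.4833, 0.0246, 0.0528]
ee_rot: [-1.11, 1.348, -1.351]
contact_force: [-0.1, 0.7, -3.3]
grip_width: 0.0431
```

Request:
servo_tool(
  deltas=[
    [[0,0.001,0],[0,0,0],1],
    [[0,0.002,0],[0,0,0],1],
    [[0,0.002,0],[0,0,0],1],
    [[0,0.002,0],[0,0,0],1],
  ],
)

```text
t: 5.9
tool_pos: [0.4821, 0.0248, 0.0501]
ee_rot: [-1.112, 1.349, -1.35]
contact_force: [0.3, 0.5, -4.0]
grip_width: 0.043
```

Not touching yet; lower more in small steps.

Request:
servo_tool(
  deltas=[
    [[0,0.0005,0],[0,0,0],1],
    [[0,0.001,0],[0,0,0],1],
    [[0,0.001,0],[0,0,0],1],
  ],
)

```text
t: 6.2
tool_pos: [0.4818, 0.0248, 0.0487]
ee_rot: [-1.112, 1.35, -1.349]
contact_force: [-0.5, -0.1, -3.5]
grip_width: 0.0431
```

Request:
servo_tool(
  deltas=[
    [[0,0.0005,0],[0,0,0],1],
    [[0,0.001,0],[0,0,0],1],
    [[0,0.001,0],[0,0,0],1],
  ],
)

```text
t: 6.5
tool_pos: [0.4824, 0.0248, 0.0482]
ee_rot: [-1.111, 1.349, -1.35]
contact_force: [-1.2, 0.0, 1.0]
grip_width: 0.0429
```

Touched down (fz from -3.5 to +1). Release and rise.

Request:
servo_tool(
  deltas=[
    [[0,0,0],[0,0,0],0],
    [[0,0,0],[0,0,0],-0.4],
    [[0,0,0],[0,0,0],-0.9],
    [[0,0,0],[0,0,0],-0.9],
    [[0,0,0],[0,0,0],-0.9],
    [[0,0,0],[0,0,0],-0.9],
    [[0,-0.02,0],[0,0,0],-0.9],
    [[0,-0.06,0],[0,0,0],-0.9],
    [[0,-0.1,0],[0,0,0],-0.9],
    [[0,-0.14,0],[0,0,0],-0.9],
    [[0,-0.14,0],[0,0,0],-0.9],
    [[0,-0.14,0],[0,0,0],-0.9],
  ],
)

```text
t: 7.7
tool_pos: [0.4828, 0.0248, 0.189]
ee_rot: [-1.11, 1.347, -1.351]
contact_force: [-0.0, -0.4, -0.1]
grip_width: 0.0815
```

```bash
python3 look.py w4
```

```text
7.7 [0.48277533 0.02478515 0.18896924] [[-0.1912, 0.0029, 0.9816], [-0.9816, -0.0001, -0.1912], [-0.0005, -1.0, 0.0029]] [-0.00155783 -0.44511865 -0.12717108] 0.08147684381808205
```

View pics/w4.png

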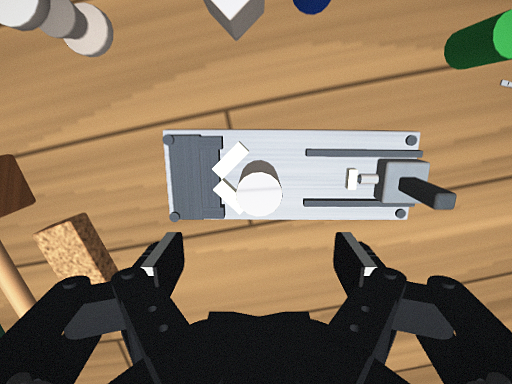

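The column stands upright by itself at (260,190), close to the V. Next, the post.

Request:
servo_tool(
  deltas=[
    [[0.04,0,-0.001],[0,0,0],-0.9],
    [[0.08,0,-0.002],[0,0,0],-0.9],
    [[0.12,0,-0.0024],[0,0,0],-0.9],
    [[0.162,0,-0.0024],[0,0,0],-0.9],
    [[0.162,0,-0.0024],[0,0,0],-0.9],
    [[0.162,0,-0.0024],[0,0,0],-0.9],
    [[0.162,0,-0.0024],[0,0,0],-0.9],
  ],
)

```text
t: 8.45
tool_pos: [0.4477, -0.1326, 0.1864]
ee_rot: [-1.113, 1.352, -1.347]
contact_force: [0.1, 0.1, 0.5]
grip_width: 0.0814
```

```bash
python3 look.py w5
```

```text
8.45 [ 0.44772222 -0.13264838  0.18636425] [[-0.191, -0.0027, 0.9816], [-0.9816, 0.0017, -0.191], [-0.0012, -1.0, -0.003]] [0.09575435 0.13616909 0.48627993] 0.08135668300233005
```

View pics/w5.png

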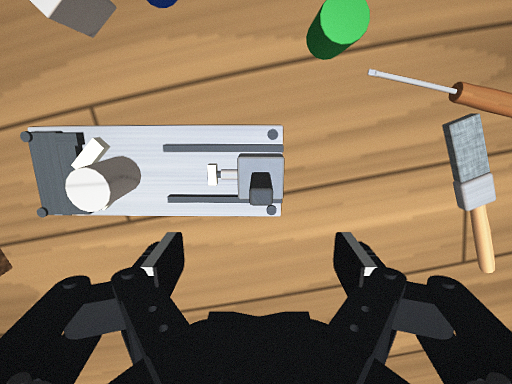

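```bash
python3 - <<'E'
import json
from h import *
im=cv2.imread('pics/w5.png'); cv2.imwrite('pics/w5z.png',cv2.resize(im[120:225,200:300],None,fx=6,fy=5.7,interpolation=cv2.INTER_CUBIC))
d=json.load(open('pics/w5.json')); p=d['p']; T=np.array(d['o']['tool_pos'])
w=plane(p,[[261,195]],.113)[0]; R=Ro.from_rotvec(d['o']['ee_rot']).as_matrix(); print(w,R.T@(w-T))
E
```

```text
[ 0.45071724 -0.13469319  0.113     ] [0.00152044 0.07335227 0.0035493 ]
```

View pics/w5z.png

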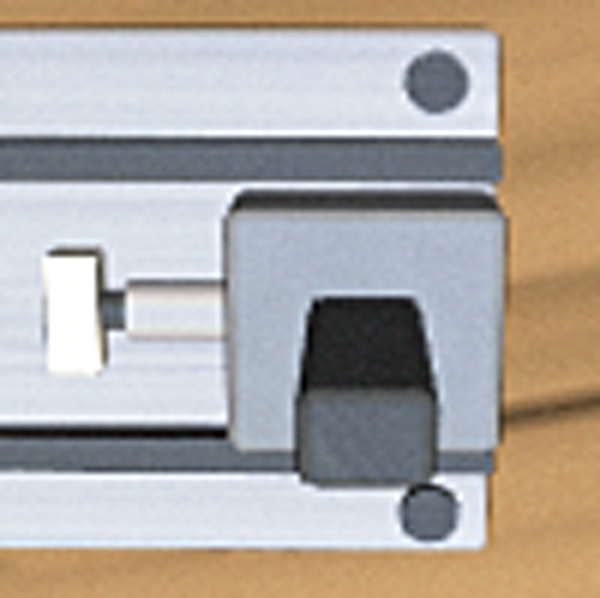

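Request:
servo_tool(
  deltas=[
    [[0.0015,0.02,0.0025],[0,0,0],-0.9],
    [[0.0015,0.05,0.0025],[0,0,0],-0.9],
    [[0.0015,0.08,0.0025],[0,0,0],-0.9],
    [[0.0015,0.1,0.0025],[0,0,0],-0.9],
    [[0.0015,0.113,0.0025],[0,0,0],-0.9],
    [[0.0015,0.113,0.0025],[0,0,0],-0.9],
    [[0.0015,0.113,0.0025],[0,0,0],-0.9],
  ],
)

```text
t: 9.2
tool_pos: [0.4514, -0.1353, 0.0751]
ee_rot: [-1.112, 1.348, -1.349]
contact_force: [1.2, -0.4, 1.4]
grip_width: 0.0816
```

Request:
servo_tool(
  deltas=[
    [[0,0,0],[0,0,0],0],
    [[0,0,0],[0,0,0],0.3],
    [[0,0,0],[0,0,0],0.4],
    [[0,0,0],[0,0,0],1],
    [[0,0,0],[0,0,0],1],
    [[0,0,0],[0,0,0],1],
    [[0,0,0],[0,0,0],1],
    [[0,0,0],[0,0,0],1],
    [[0,0,0],[0,0,0],1],
  ],
  squeeze=40,
)

```text
t: 10.1
tool_pos: [0.4512, -0.1356, 0.0754]
ee_rot: [-1.111, 1.35, -1.35]
contact_force: [-1.1, 1.7, 5.8]
grip_width: 0.0196
```

Request:
servo_tool(
  deltas=[
    [[-0.004,0,0],[0,0,0],1],
    [[-0.012,0,0],[0,0,0],1],
    [[-0.02,0,0],[0,0,0],1],
    [[-0.028,0,0],[0,0,0],1],
    [[-0.036,0,0],[0,0,0],1],
    [[-0.044,0,0],[0,0,0],1],
    [[-0.052,0,0.0002],[0,0,0],1],
    [[-0.059,0,0.0002],[0,0,0],1],
    [[-0.065,0,0.0003],[0,0,0],1],
    [[-0.069,0,0.0003],[0,0,0],1],
    [[-0.07,0,0.0003],[0,0,0],1],
    [[-0.07,0,0.0003],[0,0,0],1],
  ],
)

```text
t: 11.3
tool_pos: [0.4645, -0.0688, 0.0754]
ee_rot: [-1.115, 1.347, -1.351]
contact_force: [-3.3, -6.4, 6.0]
grip_width: 0.0196
```

```bash
python3 look.py w6
```

```text
11.3 [ 0.46451325 -0.06880643  0.07543317] [[-0.1903, -0.0001, 0.9817], [-0.9817, -0.0031, -0.1903], [0.003, -1.0, 0.0004]] [-3.26995892 -6.36130164  6.04041061] 0.019627195692806267
```

View pics/w6.png

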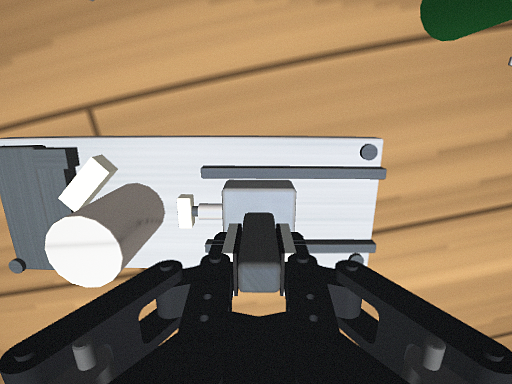

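Request:
servo_tool(
  deltas=[
    [[-0.003,0,0],[0,0,0],1],
    [[-0.006,0,0],[0,0,0],1],
    [[-0.009,0,0],[0,0,0],1],
    [[-0.011,0,0],[0,0,0],1],
    [[-0.0125,0,0],[0,0,0],1],
    [[-0.014,0,0],[0,0,0],1],
    [[-0.0155,0,0],[0,0,0],1],
    [[-0.017,0,0],[0,0,0],1],
    [[-0.0185,0,0],[0,0,0],1],
    [[-0.02,0,0],[0,0,0],1],
    [[-0.02,0,0],[0,0,0],1],
  ],
)

```text
t: 12.45
tool_pos: [0.4684, -0.0495, 0.0754]
ee_rot: [-1.115, 1.347, -1.352]
contact_force: [-2.9, -6.5, 5.0]
grip_width: 0.0197
```

```bash
python3 look.py w7
```

```text
12.45 [ 0.46836952 -0.04952098  0.07544181] [[-0.1903, -0.0001, 0.9817], [-0.9817, -0.0035, -0.1903], [0.0035, -1.0, 0.0006]] [-2.87860174 -6.48991201  5.03349857] 0.01968188883532435
```

View pics/w7.png

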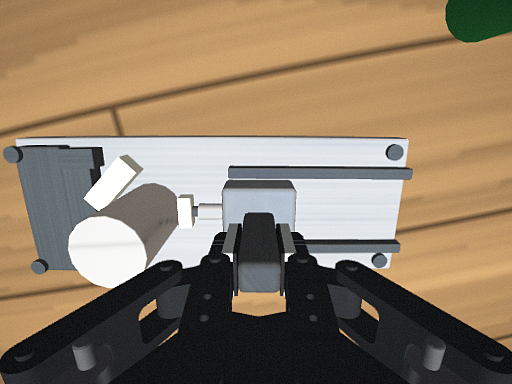

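The nose has reached the column (contact near (192,212)), and the column isn't bearing on the V yet. I'll continue in small steps.

Request:
servo_tool(
  deltas=[
    [[-0.0005,0,0],[0,0,0],1],
    [[-0.001,0,0],[0,0,0],1],
    [[-0.0015,0,0],[0,0,0],1],
    [[-0.002,0,0],[0,0,0],1],
    [[-0.0025,0,0],[0,0,0],1],
  ],
)

```text
t: 13.0
tool_pos: [0.4688, -0.0473, 0.0754]
ee_rot: [-1.115, 1.347, -1.352]
contact_force: [-3.7, -8.5, 6.8]
grip_width: 0.0194
```

Request:
servo_tool(
  deltas=[
    [[-0.0005,0,0],[0,0,0],1],
    [[-0.001,0,0],[0,0,0],1],
    [[-0.0015,0,0],[0,0,0],1],
  ],
)

```text
t: 13.3
tool_pos: [0.4691, -0.0458, 0.0754]
ee_rot: [-1.115, 1.347, -1.352]
contact_force: [-4.5, -7.6, 5.1]
grip_width: 0.0195
```

Request:
servo_tool(
  deltas=[
    [[-0.0005,0,0],[0,0,0],1],
    [[-0.001,0,0],[0,0,0],1],
  ],
)

```text
t: 13.5
tool_pos: [0.4693, -0.045, 0.0754]
ee_rot: [-1.115, 1.347, -1.352]
contact_force: [-3.4, -9.4, 4.8]
grip_width: 0.0197
```

Request:
servo_tool(
  deltas=[
    [[-0.0005,0,0],[0,0,0],1],
    [[-0.001,0,0],[0,0,0],1],
  ],
)

```text
t: 13.7
tool_pos: [0.4694, -0.0441, 0.0754]
ee_rot: [-1.116, 1.347, -1.352]
contact_force: [-4.2, -9.4, 5.7]
grip_width: 0.0196
```

Request:
servo_tool(
  deltas=[
    [[-0.0005,0,0],[0,0,0],1],
    [[-0.0005,0,0],[0,0,0],1],
  ],
)

```text
t: 13.9
tool_pos: [0.4695, -0.0439, 0.0754]
ee_rot: [-1.116, 1.346, -1.352]
contact_force: [-3.6, -10.4, 5.4]
grip_width: 0.0197
```

Request:
servo_tool(
  deltas=[
    [[-0.0005,0,0],[0,0,0],1],
    [[-0.0005,0,0],[0,0,0],1],
  ],
)

```text
t: 14.1
tool_pos: [0.4695, -0.0438, 0.0754]
ee_rot: [-1.117, 1.346, -1.353]
contact_force: [-4.5, -11.9, 5.5]
grip_width: 0.0195
```

The force is building and motion has nearly stopped, so I'll check the seating.

```bash
python3 look.py w8
```

```text
14.1 [ 0.46950766 -0.04378987  0.07544897] [[-0.1897, -0.0005, 0.9818], [-0.9818, -0.0054, -0.1897], [0.0054, -1.0, 0.0005]] [ -4.54222622 -11.91899625   5.49743215] 0.019503832226227445
```

View pics/w8.png

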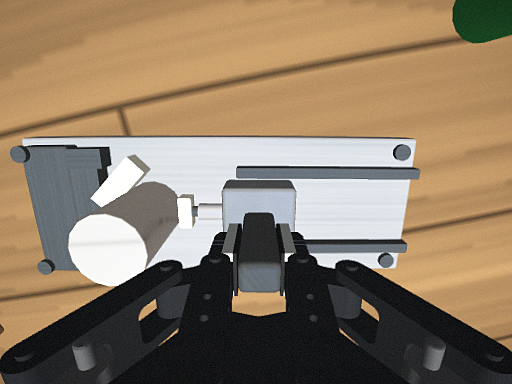

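Request:
servo_tool(
  deltas=[
    [[-0.0005,0,0],[0,0,0],1],
    [[-0.0005,0,0],[0,0,0],1],
  ],
)

```text
t: 14.35
tool_pos: [0.4695, -0.0436, 0.0754]
ee_rot: [-1.117, 1.346, -1.353]
contact_force: [-4.4, -13.3, 5.9]
grip_width: 0.0193
```

Request:
servo_tool(
  deltas=[
    [[-0.0005,0,0],[0,0,0],1],
    [[-0.0005,0,0],[0,0,0],1],
  ],
)

```text
t: 14.55
tool_pos: [0.4696, -0.0435, 0.0755]
ee_rot: [-1.118, 1.345, -1.353]
contact_force: [-4.0, -13.9, 5.6]
grip_width: 0.0194
```

Request:
servo_tool(
  deltas=[
    [[0,0,0],[0,0,0],1],
    [[0,0,0],[0,0,0],1],
  ],
)

```text
t: 14.75
tool_pos: [0.4696, -0.0435, 0.0755]
ee_rot: [-1.118, 1.345, -1.353]
contact_force: [-3.6, -14.1, 5.9]
grip_width: 0.0196
```

Request:
servo_tool(
  deltas=[
    [[-0.0005,0,0],[0,0,0],1],
    [[-0.0005,0,0],[0,0,0],1],
    [[-0.0005,0,0],[0,0,0],1],
  ],
)

```text
t: 15.05
tool_pos: [0.4696, -0.0434, 0.0755]
ee_rot: [-1.119, 1.345, -1.353]
contact_force: [-4.7, -16.1, 7.2]
grip_width: 0.0195
```

Hand force along the jig is 16.7 N, so the clamp is about 8 N. Before opening, I'll ease the command back so the arm's spring doesn't jump.

Request:
servo_tool(
  deltas=[
    [[0.0008,0,0],[0,0,0],1],
    [[0.0016,0,0],[0,0,0],1],
    [[0.0024,0,0],[0,0,0],1],
    [[0.0024,0,0],[0,0,0],1],
  ],
)

```text
t: 15.45
tool_pos: [0.4696, -0.0435, 0.0754]
ee_rot: [-1.114, 1.348, -1.352]
contact_force: [-1.7, -7.1, 5.1]
grip_width: 0.0193
```

Request:
servo_tool(
  deltas=[
    [[0.0005,0,0],[0,0,0],1],
    [[0.001,0,0],[0,0,0],1],
    [[0.001,0,0],[0,0,0],0.4],
    [[0.001,0,0],[0,0,0],0.1],
    [[0.001,0,0],[0,0,0],0.1],
    [[0.001,0,0],[0,0,0],0.1],
    [[0.001,0,0],[0,0,0],0.1],
  ],
)

```text
t: 16.15
tool_pos: [0.4692, -0.0423, 0.0746]
ee_rot: [-1.112, 1.35, -1.349]
contact_force: [-0.5, -0.5, -0.4]
grip_width: 0.0386
```

Free of the post. Raise, move clear, and inspect.

Request:
servo_tool(
  deltas=[
    [[0,-0.02,0],[0,0,0],0.1],
    [[0,-0.05,0],[0,0,0],0.1],
    [[0,-0.09,0],[0,0,0],0.1],
    [[0,-0.13,0],[0,0,0],0.1],
    [[0,-0.15,-0.02],[0,0,0],0.1],
    [[0,-0.15,-0.05],[0,0,0],0.1],
    [[0,-0.15,-0.08],[0,0,0],0.1],
    [[0,-0.15,-0.08],[0,0,0],0.1],
    [[0,-0.15,-0.08],[0,0,0],0.1],
    [[0,-0.15,-0.08],[0,0,0],0.1],
  ],
)

```text
t: 17.15
tool_pos: [0.3918, -0.0273, 0.2251]
ee_rot: [-1.111, 1.348, -1.35]
contact_force: [0.1, -0.5, -0.2]
grip_width: 0.0385
```

```bash
python3 look.py w9; python3 - <<'E'
import cv2
a=cv2.imread('pics/w9.png'); cv2.imwrite('pics/w9z.png',cv2.resize(a[40:230,110:360],None,fx=3,fy=3,interpolation=cv2.INTER_CUBIC))
E
```

```text
17.15 [ 0.39179423 -0.02730168  0.2251449 ] [[-0.1911, 0.0015, 0.9816], [-0.9816, -0.0003, -0.1911], [-0.0, -1.0, 0.0015]] [ 0.13549893 -0.51370461 -0.19734873] 0.03846688498228612
```

View pics/w9z.png

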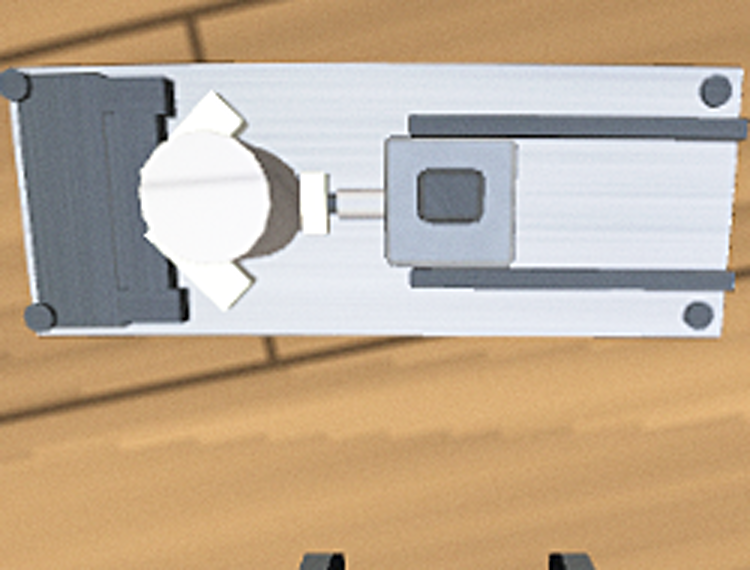

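```bash
python3 - <<'E'
import json
from h import *
d=json.load(open('pics/w9.json')); p=d['p']
Z=lambda a:(np.array(a,float)+.5)/3-.5+[110,40]
W=plane(p,Z([[10,68],[38,333],[720,337],[743,68]]),.018)[:,:2]; c=W.mean(0); e=W[0]+W[1]-W[2]-W[3]; e/=np.linalg.norm(e); ey=np.array([-e[1],e[0]])
print(c,[np.linalg.norm(W[i]-W[(i+1)%4]).round(4) for i in range(4)],np.degrees(np.arctan2(e[1],e[0])))
w=plane(p,Z([[139,196],[271,200],[204,130],[208,267]]),.090)[:,:2]; (a,b),r=cv2.minEnclosingCircle(w.astype(np.float32))
print('col jig',(np.array([a,b])-c)@e,(np.array([a,b])-c)@ey,r)
n=plane(p,Z([[300,173],[300,233],]),.031)[:,:2]-c; print('nose',n@e,n@ey)
po=plane(p,Z([[450,195]]),.113)[:,:2]-c; print('post',po@e,po@ey)
E
```

```text
[ 0.47336608 -0.01279098] [np.float64(0.1078), np.float64(0.2969), np.float64(0.1086), np.float64(0.2964)] 78.63548964161383
col jig 0.05048721076546607 0.0005092196400996171 0.02206510119140148
nose [0.02878037 0.02963669] [-0.01128601  0.01186743]
post [-0.03036003] [-0.00011828]
```

The column's centre is at jig (50.5, 0.5) mm, against both faces, with the nose touching it and the hand clear. Handing in.

```bash
python3 - <<'E'
from bench import env
print(env.finish_job())
E
```

```text
the job is handed in; nothing more can be done
None
```

I stood the column on the bed and pushed it into the V with the jaw. It is clamped there, and I handed the job in at about 17 s. No verdict was reported.

- **Position:** the last wrist picture put the column's axis at jig (50.5, 0.5) mm, about 0.7 mm from the nominal seat. It looks upright, against both V faces, with the nose touching it. The gripper was raised clear.
- **Clamping force:** I stopped when the hand felt about 16.7 N along the jig. Allowing about 8 N for the jaw's drag, that is a clamp of roughly 8 N, good to about 1 N. I eased the push off to about 3 N before opening the fingers. The clamp force left after release, and how it splits between the two faces, could not be measured directly.
- **Disagreements:** the first top view put the column about 2 mm nearer the robot than the scene camera did, depending on the brightness threshold. A closer wrist picture settled it. Two diameter estimates differ: about 43 mm from the fingers and 44 mm from the last picture.
- **Other things on the bench:** I saw nothing else shoved in the pictures I took, but I did not re-measure the other items at the end.

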